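Seat the keyed spool plate on a thread winder

TASK

The white spool plate stands raised on the thread winder with its notch out of line. With a fingertip, push it round by its ribs until the notch in its rim is over the winder's drive pin, then press it down by its centre boss until it is fully home, and let go. Do not lift the plate, and leave the thread spools and the jar where they stand.

Things in the scene. Friction and masses are not known exactly. Their poses are not given: they have to be found in the camera images.
- spool_plate: Loose white plastic disc, 140 mm across, 8 mm thick, about 160 g. Origin: centre of its underside; z up; +x points through its notch. An 18 mm stem below it, 40 mm long, stands in a socket with 1 mm play, so it turns freely either way and stays where left. Starts raised, underside 58 mm above the table, 0.6 rad or more off the pin; fully home, 46 mm. Pressing takes about 5 N; it stays down.
- notch (a point): Middle of the plate's notch, 60 mm from its centre along its +x axis, level with its top face. The notch is a slot 13 mm wide, cut 20 mm deep into the rim, right through the plate.
- boss (a point): Centre of the flat top of the plate's round centre boss: 34 mm diameter, 20 mm above the plate's top face (28 mm above its underside).
- rib (a point): Top of one of the plate's three straight upright radial ribs, 39 mm from the centre, at 180 degrees from the notch; the others are at 60 and 300 degrees. Ribs are 6 mm thick, 14 mm above the plate's top face, and run from the boss to 62 mm from the centre. Pushing one sideways turns the plate with less than 3 N.
- winder: Fixed grey winder: square deck 190 x 190 mm, 40 mm high, with the plate over its centre, and a motor housing 75 x 130 mm, 55 mm high, on its +x side, middle 135 mm from the deck's centre. Origin: centre of the deck's underside, on the table and on the plate's turning axis; z up; +x points from that axis to the drive pin and on to the motor housing.
- pin (a point): Tapered top of the brass drive pin: 8 mm across, 15 mm above the deck (55 mm above the table), 60 mm from the winder's centre along its +x axis. Under the raised plate's rim unless the notch is over it; off the notch it stops the plate after 3 mm. A brass foot bar, 8 mm wide, 5 mm high, runs from it outward and shows past the rim on the motor side.
- collar (a joint): Aluminium friction collar (84 mm across) under the plate, which carries it: 0 raised, 0.012 (m) when the plate is fully home. It slides down under about 5 N and stays where it is left.
- spool_wood: Bystander: wooden-flanged spool of red thread, 48 mm diameter, 58 mm high, standing loose beside the winder. Origin: centre of its underside.
- spool_small: Bystander: plastic-flanged spool of blue thread, 40 mm diameter, 48 mm high, standing loose beside the winder. Origin: centre of its underside.
- button_jar: Bystander: small closed glass jar with a steel cap, 52 mm diameter, 55 mm high, standing loose beside the winder. Origin: centre of its underside.
There are look-alikes about, which are no part of the job. Several things have the shape of the spool_plate; the one meant has the colours described above.

How it is judged:
By the outcome, as a careful person would: the job done as asked, in the order asked, and still so for the second after the job is handed in, with the robot touching nothing.
It also fails if it takes over 72 s, if anything falls off the work surface, if the arm or the gripper's body presses on something with over 40 N, if the wrist force passes 120 N, or if a joint passes its speed limit or range.

ROBOT

A 7-joint arm with a two-finger parallel gripper is mounted at the origin on the work surface. World frame = base frame: x ahead of the robot, y to its left, z up, the work surface at z = 0. Lengths are in mm, angles in rad, forces in N, time in s.
With the tool pointing down it reaches from about 425 to 875 mm from the base axis. Payload 4.7 kg.
Tool frame: the origin (TCP) lies between the finger pads; the fingertips stand 22 mm ahead of it and the grasp point (between the pads) lies 3 mm ahead of it; z points along the fingers, y is the line along which they close (so a half turn about z gives the same grasp; the last joint's range is limited). The gripper opens to 85 mm and grips with 20 to 120 N. Pads are 22 mm wide; open, the fingers measure 114 mm over their backs; the gripper's body (76 mm by 85 mm) begins 54 mm behind the grasp point. The pads swing forward as they close: fully open they stand 13 mm farther back than shut.
Start: joints at [-1.13, 0.321, -0.07, 1.45, 0.023, 1.371, -0.057], TCP at [269.101, 591.699, 253.349] pointing down, gripper open.
Joint ranges: [-2.86, 2.86], [-0.3, 2.09], [-1.38, 1.24], [0.06, 2.45], [-1.56, 4.7], [0.09, 2.05], [-2.69, 2.69]. Speed limits (rad/s): [2.57, 2.57, 3.14, 3.14, 3.14, 3.14, 3.14].

INTERFACE

Orientations are given as [roll, pitch, yaw] about the fixed x, y, z axes, in that order (R = Rz(yaw) Ry(pitch) Rx(roll)).
In Python, from station import env, vision gives the robot as it stands. The module is installed in compiled form; this text tells all that it offers.
- The arm moves only by the tool carry_out, never from a script. Its argument "moves" is text: rows parted by semicolons, each of 7 numbers parted by spaces: the shift along the world's x, y, z in units of 750 mm (1.0 is 750 mm), then the turn, a rotation vector about the world's x, y, z in units of 0.5 rad (1.0 is 0.5 rad), then the closure, from -1 (fully open) to 1 (shut). A call has exactly 5 rows; each row is the pose to reach, as a shift and turn from the pose commanded when the call began; what a row does not reach only later rows make up. A row lasts 1/12 s, in which the tool goes at most 41.7 mm and 7.16 degrees, less where a joint would pass 70% of its speed; a pose out of reach is approached as far as the arm can. A call with a number of a shift or a turn outside -1 to 1 is refused whole. A call with a gripper value outside its range is refused whole. The fingers move at their own pace and stop on an object; "newtons" is the grip in N (left out, the last holds). Time passes only in rows, so rows that repeat a pose let the fingers close, or fill a call up. It gives the time, the measured TCP pose, the force, the opening and the grip force at its end, in the units of the state.
- env.read_state(): the state, without advancing time (a new reading comes with each control period).
- vision.camera(name): name is "scene" or "top" or "wrist"; returns a dict with "img" (420x560x3 uint8, red, green, blue), "range_z" (420x560 float32, mm along the optical axis (not along the pixel's ray), 0 where there is no reading), "fx", "fy", "cx", "cy" (pixels), "cam_to_world" (4x4, takes a point from camera to world coordinates); the wrist camera has in their place "mount" (4x4, takes a point from camera to tool coordinates, whose origin is the TCP and whose axes are the flange's). Camera axes: x right, y down, z forward; pixel columns grow to the right and rows downward; lengths in mm; the calibration is good to about 2 mm. The wrist camera is an equidistant fisheye: a pixel r from the principal point sees the ray r / f radians off the axis. A picture is of the moment at which its call begins: read the wrist's pose just before it.
- env.close_job(): hands the job in; it is judged then, once.
The state is a dict: "time_s": time; "joint_positions": joint angles; "qvel": joint speeds; "joint_efforts": joint torques, N m; "ee_pos": TCP position; "orientation": TCP orientation; "ft_force": force on the tool from outside, world axes, zero at the start; "torque": the same for the moment, N m; "gripper_width": finger opening in mm; "grasp_force": force on a finger pad.
Only numpy, scipy, OpenCV 4.12 (cv2) and the standard library are available. Lean on these libraries where they do the work, as an engineer would, in place of code of your own. Each camera call takes 0.05 s, during which the arm holds its last target. There are 200 camera calls.

## Working session

There is one attempt and no reset: what is moved stays moved. The work goes in short steps, Python scripts to look and compute and a tool call to move; the robot and the scene stay as the last step left them, time stands still between calls to the robot, and variables do not carry over. Pictures are saved under pics/ and viewed, at most 10 in all, crops included, and the job is handed in when it is done.

Besides the shell and the picture viewer there is one more tool, called after "Emit:" by a JSON object that holds its "op" and its "data", one argument or row to a line. carry_out: Moves the arm, as the interface text tells. Shifts and turns lie within -1 to 1; 1 stands for 750 mm of shift or 0.5 rad of turn. Its arguments: {"type":"object","properties":{"moves":{"type":"string"},"newtons":{"type":"number"}},"required":["moves"]}

```bash
mkdir -p pics
cat > h.py <<'E'
import numpy as np, cv2
from station import env, vision
def w(c,u,v,z=None):
    """pixel -> world, by depth or by intersecting plane z"""
    T=np.array(c["cam_to_world"]); d=np.array([(u-c["cx"])/c["fx"],(v-c["cy"])/c["fy"],1.])
    if z is None: k=c["range_z"][int(round(v)),int(round(u))]
    else: k=(z-T[2,3])/(T[:3,:3]@d)[2]
    return T[:3,:3]@(d*k)+T[:3,3]
def save(c,n,box=None,s=1):
    i=c["img"][...,::-1]
    if box: i=i[box[1]:box[3],box[0]:box[2]]
    cv2.imwrite(n,cv2.resize(i,None,fx=s,fy=s,interpolation=cv2.INTER_CUBIC))
E
python3 - <<'E'
from h import *
import pickle
s=vision.camera("scene");t=vision.camera("top")
pickle.dump((s,t),open("c.pkl","wb"))
save(s,"pics/s.png");save(t,"pics/t.png")
print(env.read_state()); print(t["cam_to_world"],t["fx"])
E
```

```text
{'time_s': 0.1, 'joint_positions': array([-1.1299049 ,  0.32174331, -0.07010336,  1.45156835,  0.02256753,
        1.37082456, -0.05688263]), 'qvel': array([-0.000126  , -0.00224451,  0.00104113, -0.00270861, -0.00044579,
        0.0011301 ,  0.00027511]), 'joint_efforts': array([-3.51724138e-04, -4.94879973e+01, -3.84002281e-01, -3.15210450e+01,
        1.32299645e-02,  7.51665677e-03, -7.16857443e-06]), 'ee_pos': array([268.90073822, 591.26588686, 252.32889812]), 'orientation': array([-3.13983677e+00,  5.79427060e-05,  2.71485805e+00]), 'ft_force': array([ 0.57699747, -0.05859207, -0.46460507]), 'torque': array([ 0.00371966, -0.01938846, -0.00241905]), 'grasp_force': 0.0, 'gripper_width': 85.63340188832196}
[[ 3.11444183e-02 -9.78422997e-01  2.04250985e-01  4.24174681e+02]
 [-9.99510772e-01 -2.99001606e-02  9.17585263e-03  5.54061861e+01]
 [-2.87072798e-03 -2.04436837e-01 -9.78875548e-01  7.36128327e+02]
 [ 0.00000000e+00  0.00000000e+00  0.00000000e+00  1.00000000e+00]] 386.1427996241239
```

View pics/t.png

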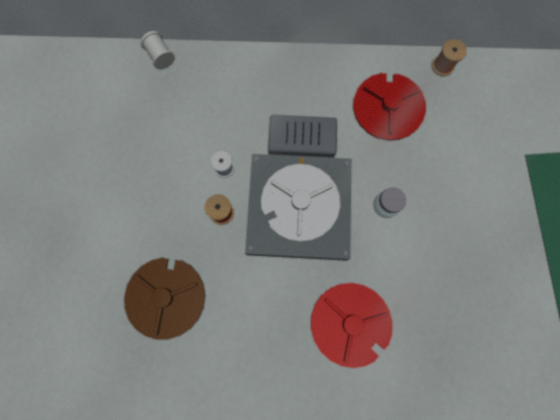

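View pics/s.png

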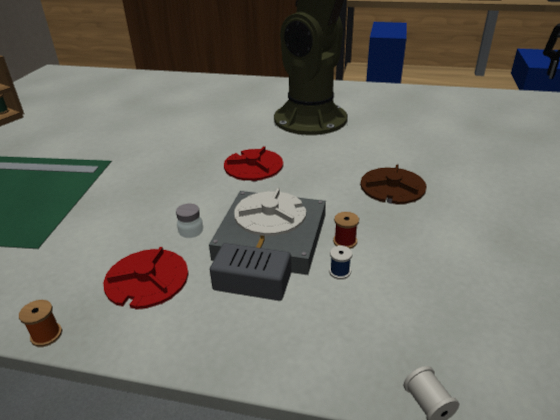

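The white plate on the grey winder, at about (301,201) in the top view, is the only white disc. The red ones at (390,105) and (352,324) and the brown one at (165,298) are look-alikes lying on the table. I'll confirm this in an enlarged crop.

Run:
```python
from h import *
import pickle
s,t=pickle.load(open("c.pkl","rb"))
save(t,"pics/tc.png",(195,105,415,270),3.6)
for u,v in [(301,200),(280,225),(262,165),(340,250),(222,160),(218,206),(392,198),(303,125)]: print(u,v,w(t,u,v).round(1))
```

```text
301 200 [578.5  17.   86.3]
280 225 [537.1  51.9  65.3]
262 165 [655.5  89.1  38.8]
340 250 [499.1 -57.5  40.2]
222 160 [660.2 164.   47.2]
218 206 [569.5 164.2  58.5]
392 198 [ 594.9 -149.8   54.2]
303 125 [730.4  14.   57.3]
```

View pics/tc.png

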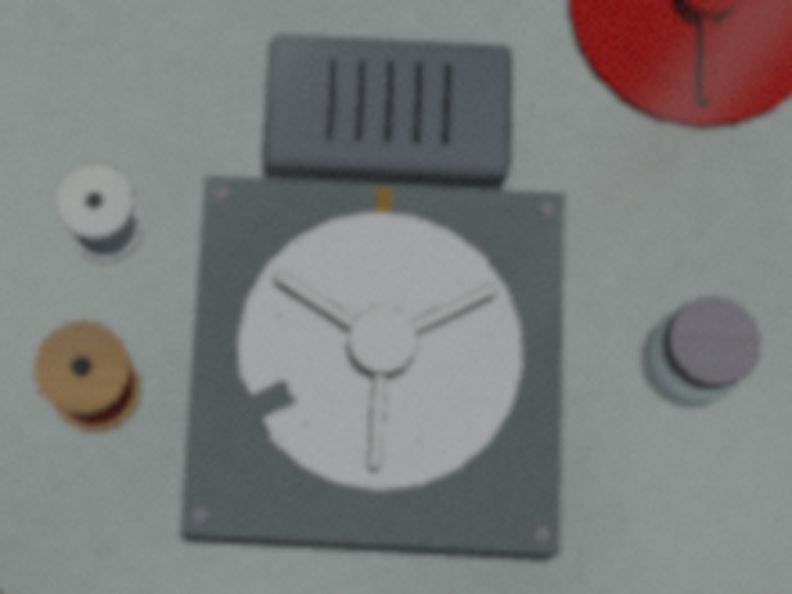

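The crop shows a white plate with its rim centred at crop (381,350), the notch at (273,400), and the brass bar at (385,200). This is the plate in the task. The boss is at (383,337), and the ribs run to (278,277), (492,292) and (373,467).

Run:
```python
from h import *
import pickle
s,t=pickle.load(open("c.pkl","rb"))
P=lambda a,b,z: w(t,195+a/3.6,105+b/3.6,z)
c=P(380.5,350.5,66); b=P(383,337,86); sc=[P(*q,40) for q in [(221,192),(546,208),(200,514),(542,533)]]
print("rim c",c,"boss",b,"deck c",np.mean(sc,0))
r=P(385,200,45); 
yaw=np.arctan2(*( (sc[0]+sc[1]-sc[2]-sc[3])[[1,0]])); print("deck yaw",yaw)
c0=np.mean([c,b],0)
for n,q,z in [("pin",(385,200),45),("notch",(273,400),66),("ribL",(278,277),80),("ribR",(492,292),80),("ribD",(373,467),80)]:
    d=P(*q,z)-c0; print(n,d[:2].round(1),np.hypot(*d[:2]).round(1),np.arctan2(d[1],d[0]).round(3))
```

```text
rim c [578.96937598  16.26887964  66.        ] boss [581.04051864  16.35277268  86.        ] deck c [581.08239035  16.41380614  40.        ]
deck yaw -0.01978301330176061
pin [84.4 -2.2] 84.4 -0.026
notch [-27.6  52.2] 59.1 2.056
ribL [31.1 51.6] 60.2 1.028
ribR [ 26.7 -53.1] 59.4 -1.105
ribD [-61.2   3.3] 61.3 3.087
```

Emit:
{"op": "carry_out", "data": {
  "moves": "0.028 -0.0467 -0.009 0 0 -0.018 1; 0.056 -0.0934 -0.018 0 0 -0.036 1; 0.084 -0.1401 -0.027 0 0 -0.054 1; 0.112 -0.1868 -0.036 0 0 -0.072 1; 0.14 -0.2335 -0.045 0 0 -0.09 1",
  "newtons": 20
}}

```text
time_s: 0.52
ee_pos: [374.6, 414.6, 218.8]
orientation: [-3.141, -0.0, 2.67]
ft_force: [0.2, -0.5, 0.4]
gripper_width: 25.8
grasp_force: 0.0
```

Emit:
{"op": "carry_out", "data": {
  "moves": "0.028 -0.0467 -0.009 0 0 -0.018 1; 0.056 -0.0934 -0.018 0 0 -0.036 1; 0.084 -0.1401 -0.027 0 0 -0.054 1; 0.112 -0.1868 -0.036 0 0 -0.072 1; 0.14 -0.2335 -0.045 0 0 -0.09 1"
}}

```text
time_s: 0.93
ee_pos: [479.5, 239.4, 185.4]
orientation: [-3.142, -0.0, 2.625]
ft_force: [0.6, 0.5, -0.2]
gripper_width: -0.1
grasp_force: 0.0
```

Emit:
{"op": "carry_out", "data": {
  "moves": "0.028 -0.0467 -0.009 0 0 -0.018 1; 0.056 -0.0934 -0.018 0 0 -0.036 1; 0.084 -0.1401 -0.027 0 0 -0.054 1; 0.112 -0.1868 -0.036 0 0 -0.072 1; 0.14 -0.2335 -0.045 0 0 -0.09 1"
}}

```text
time_s: 1.35
ee_pos: [584.5, 64.5, 151.6]
orientation: [-3.142, -0.0, 2.58]
ft_force: [0.8, -0.4, 0.3]
gripper_width: 0.3
grasp_force: 0.0
```

Run:
```python
from h import *
s=vision.camera("scene"); save(s,"pics/s2.png",(180,100,380,250),4)
e=env.read_state(); print(e["time_s"],e["ee_pos"],e["orientation"],e["ft_force"],e["gripper_width"])
# lowest gripper points by depth near TCP
v,u=np.mgrid[0:420,0:560]; T=np.array(s["cam_to_world"]); k=s["range_z"]
p=np.stack([(u-s["cx"])/s["fx"]*k,(v-s["cy"])/s["fy"]*k,k],-1)@T[:3,:3].T+T[:3,3]
m=(k>0)&(np.hypot(p[...,0]-584,p[...,1]-66)<25)&(p[...,2]>100)
q=p[m]; print(len(q),np.sort(q[:,2])[:10])
for z in range(110,200,10):
    a=q[(q[:,2]>z)&(q[:,2]<z+10)]
    if len(a): print(z,a.min(0).round(),a.max(0).round())
```

```text
1.4 [587.51601011  53.77904261 150.4598279 ] [-3.13632848  0.00560941  2.56870728] [ 2.5796583  -6.89895726 -0.93218418] 0.06508914020719071
1067 [128.56801325 129.23958234 129.24823805 130.25915325 130.31998528
 130.75777191 130.95088412 130.95993401 131.14410509 132.3549747 ]
120 [581.  65. 129.] [593.  72. 129.]
130 [583.  50. 130.] [598.  77. 140.]
140 [582.  48. 140.] [599.  77. 150.]
150 [581.  48. 150.] [599.  77. 160.]
160 [583.  45. 160.] [599.  74. 170.]
170 [576.  42. 170.] [607.  75. 180.]
180 [579.  44. 180.] [607.  82. 190.]
190 [579.  43. 190.] [608.  85. 200.]
```

View pics/s2.png

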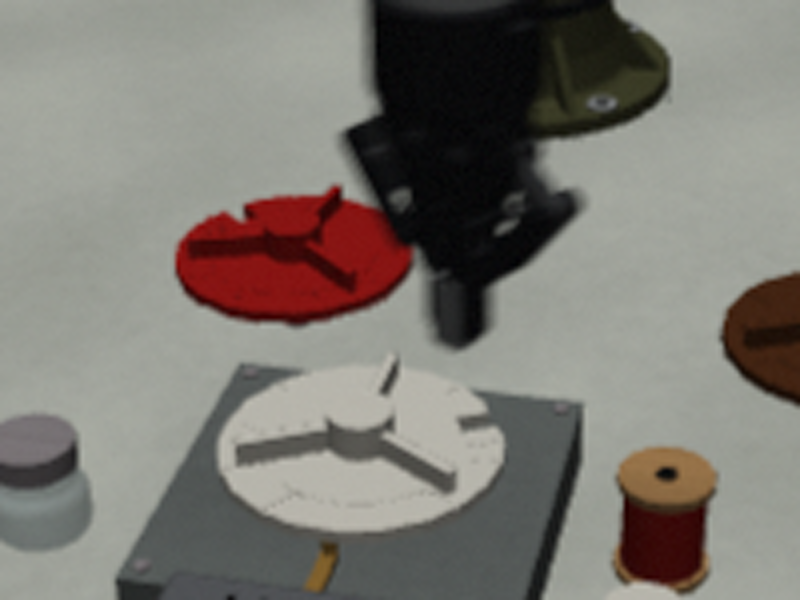

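Fingertip height comes out at about 129, which is TCP −22 as specified. The finger hangs in the sector on the counter-clockwise side of the left rib, so I'm lowering it.

Emit:
{"op": "carry_out", "data": {
  "moves": "0 0 -0.02 0 0 0 1; 0 0 -0.04 0 0 0 1; 0 0 -0.06 0 0 0 1; 0 0 -0.074 0 0 0 1; 0 0 -0.08 0 0 0 1"
}}

```text
time_s: 1.82
ee_pos: [582.7, 66.4, 90.0]
orientation: [-3.139, -0.002, 2.58]
ft_force: [-1.0, 0.2, -1.4]
gripper_width: 0.3
grasp_force: 0.0
```

```bash
cat > plan.py <<'E'
from h import *
C=np.array([580.5,16.4])
def pose(phi,R=44,d=14): 
    return np.r_[C+R*np.array([np.cos(phi),np.sin(phi)])+d*np.array([-np.sin(phi),np.cos(phi)]),phi+np.pi/2]
def rows(p0,phis,R=44,d=14):
    for f in phis:
        q=(pose(f,R,d)-p0)/[750,750,.5]; print(f.round(3),q.round(4))
E
python3 - <<'E'
from plan import *
e=env.read_state(); print(e["ee_pos"],e["orientation"],e["ft_force"])
a=np.r_[584.1,66.3,2.580]
for i in range(6):
    f=np.linspace(1.15-.4*i,1.15-.4*(i+1),6)
    if i==0: a0=a
    else: a0=pose(f[0])
    print("call",i,"z0" ); rows(a0,f[1:])
E
```

```text
[582.67960084  66.37174407  90.00276543] [-3.13927059e+00 -2.41333144e-03  2.57999608e+00] [-1.02582427  0.20429912 -1.42539923]
call 0 z0
1.07 [ 0.007  -0.0061  0.1216]
0.99 [ 0.0118 -0.0072 -0.0384]
0.91 [ 0.0165 -0.0088 -0.1984]
0.83 [ 0.021  -0.0106 -0.3584]
0.75 [ 0.0254 -0.0129 -0.5184]
call 1 z0
0.67 [ 0.0042 -0.0026 -0.16  ]
0.59 [ 0.0082 -0.0055 -0.32  ]
0.51 [ 0.0119 -0.0087 -0.48  ]
0.43 [ 0.0153 -0.0122 -0.64  ]
0.35 [ 0.0185 -0.016  -0.8   ]
call 2 z0
0.27 [ 0.0029 -0.004  -0.16  ]
0.19 [ 0.0054 -0.0082 -0.32  ]
0.11 [ 0.0076 -0.0127 -0.48  ]
0.03 [ 0.0094 -0.0172 -0.64  ]
-0.05 [ 0.0108 -0.0219 -0.8   ]
call 3 z0
-0.13 [ 0.0011 -0.0048 -0.16  ]
-0.21 [ 0.0017 -0.0097 -0.32  ]
-0.29 [ 0.002  -0.0146 -0.48  ]
-0.37 [ 0.0019 -0.0195 -0.64  ]
-0.45 [ 0.0014 -0.0244 -0.8   ]
call 4 z0
-0.53 [-0.0009 -0.0048 -0.16  ]
-0.61 [-0.0022 -0.0096 -0.32  ]
-0.69 [-0.0038 -0.0142 -0.48  ]
-0.77 [-0.0058 -0.0187 -0.64  ]
-0.85 [-0.0082 -0.023  -0.8   ]
call 5 z0
-0.93 [-0.0027 -0.0041 -0.16  ]
-1.01 [-0.0057 -0.008  -0.32  ]
-1.09 [-0.0091 -0.0116 -0.48  ]
-1.17 [-0.0127 -0.015  -0.64  ]
-1.25 [-0.0165 -0.018  -0.8   ]
```

Emit:
{"op": "carry_out", "data": {
  "moves": "0.007 -0.006 0 0 0 0 1; 0.0118 -0.0072 0 0 0 -0.04 1; 0.0165 -0.0088 0 0 0 -0.2 1; 0.021 -0.0106 0 0 0 -0.36 1; 0.0254 -0.0129 0 0 0 -0.52 1"
}}

```text
time_s: 2.23
ee_pos: [604.3, 56.6, 93.3]
orientation: [3.14, 0.001, 2.315]
ft_force: [-0.0, 0.3, -1.1]
gripper_width: 0.3
grasp_force: 0.2
```

Emit:
{"op": "carry_out", "data": {
  "moves": "0.0042 -0.0026 0 0 0 -0.16 1; 0.0082 -0.0055 0 0 0 -0.32 1; 0.0119 -0.0087 0 0 0 -0.48 1; 0.0153 -0.0122 0 0 0 -0.64 1; 0.0185 -0.016 0 0 0 -0.8 1"
}}

```text
time_s: 2.65
ee_pos: [618.2, 44.9, 93.4]
orientation: [3.14, -0.0, 1.915]
ft_force: [-0.9, 1.6, 0.6]
gripper_width: 0.2
grasp_force: 0.7
```

Run:
```python
from plan import *
e=env.read_state(); print(e["ee_pos"],e["orientation"],e["ft_force"],pose(.35))
save(vision.camera("scene"),"pics/s3.png",(180,100,380,250),4)
```

```text
[618.19219271  44.92933122  93.38114118] [ 3.13954533e+00 -7.96227099e-05  1.91523180e+00] [-0.88995464  1.55176102  0.60664016] [617.03183006  44.63872151   1.92079633]
```

View pics/s3.png

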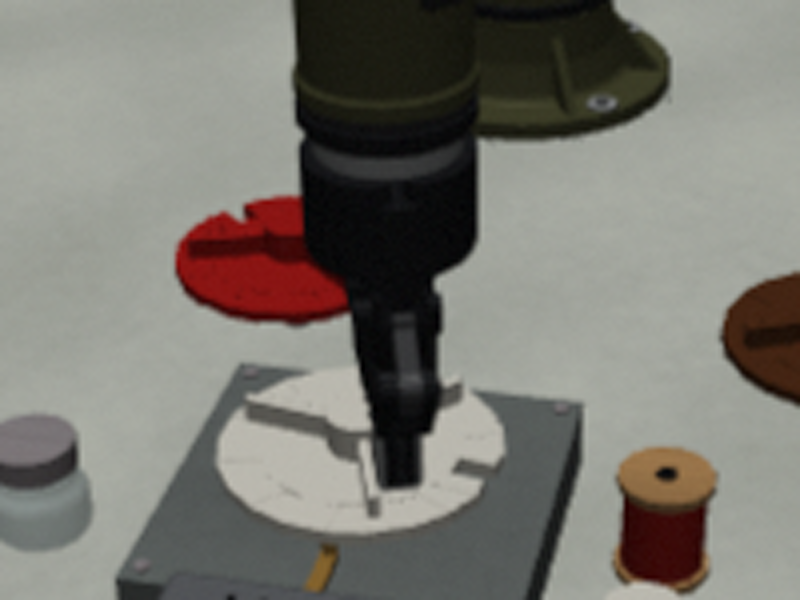

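The finger at (398,470) is pushing the rib and the notch has come round to (480,466). It works as planned, so I'll continue and stop short at about -0.95.

Emit:
{"op": "carry_out", "data": {
  "moves": "0.0029 -0.004 0 0 0 -0.16 1; 0.0054 -0.0082 0 0 0 -0.32 1; 0.0076 -0.0127 0 0 0 -0.48 1; 0.0094 -0.0172 0 0 0 -0.64 1; 0.0108 -0.0219 0 0 0 -0.8 1"
}}

```text
time_s: 3.12
ee_pos: [626.1, 28.6, 93.2]
orientation: [3.14, -0.001, 1.517]
ft_force: [-0.0, 1.5, 0.8]
gripper_width: 0.2
grasp_force: 0.8
```

Emit:
{"op": "carry_out", "data": {
  "moves": "0.0011 -0.0048 0 0 0 -0.16 1; 0.0017 -0.0097 0 0 0 -0.32 1; 0.002 -0.0146 0 0 0 -0.48 1; 0.0019 -0.0195 0 0 0 -0.64 1; 0.0014 -0.0244 0 0 0 -0.8 1"
}}

```text
time_s: 3.53
ee_pos: [627.3, 10.4, 93.3]
orientation: [3.14, -0.002, 1.117]
ft_force: [0.9, 0.3, -0.9]
gripper_width: 0.1
grasp_force: 0.2
```

Emit:
{"op": "carry_out", "data": {
  "moves": "-0.0009 -0.0048 0 0 0 -0.16 1; -0.0022 -0.0096 0 0 0 -0.32 1; -0.0038 -0.0142 0 0 0 -0.48 1; -0.0058 -0.0187 0 0 0 -0.64 1; -0.0082 -0.023 0 0 0 -0.8 1"
}}

```text
time_s: 3.95
ee_pos: [621.2, -7.0, 93.3]
orientation: [3.14, -0.002, 0.717]
ft_force: [0.9, 0.4, -0.1]
gripper_width: -0.3
grasp_force: 0.6
```

Emit:
{"op": "carry_out", "data": {
  "moves": "-0.0013 -0.0021 0 0 0 -0.08 1; -0.0027 -0.0041 0 0 0 -0.16 1; -0.0034 -0.005 0 0 0 -0.2 1; -0.0034 -0.005 0 0 0 -0.2 1; -0.0034 -0.005 0 0 0 -0.2 1"
}}

```text
time_s: 4.37
ee_pos: [618.4, -10.9, 92.9]
orientation: [3.14, -0.002, 0.621]
ft_force: [1.2, 0.5, 1.1]
gripper_width: 0.2
grasp_force: 0.6
```

Run:
```python
from plan import *
e=env.read_state(); print(e["ee_pos"],e["orientation"],e["ft_force"],pose(-.95))
a=vision.camera("scene")["img"][130:240,210:350,::-1]; b=vision.camera("top")["img"][140:270,230:370,::-1]
f=lambda i:cv2.resize(i,(560,int(560*i.shape[0]/i.shape[1])),interpolation=cv2.INTER_CUBIC)[:,:]
i=np.hstack([cv2.resize(f(a),(400,314)),cv2.resize(f(b),(400,371))[:314]]); cv2.imwrite("pics/s4.png",i)
```

```text
[618.39823711 -10.91871769  92.87524169] [ 3.14047892e+00 -1.61296035e-03  6.21344461e-01] [1.22167177 0.52034318 1.14899868] [617.481873   -11.24671896   0.62079633]
```

View pics/s4.png

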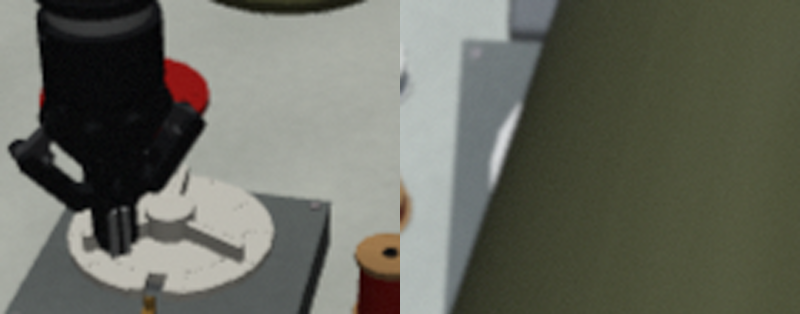

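The scene view shows the notch at (157,281), almost over the brass bar at (150,303). The top view is hidden by the arm. I'll enlarge the scene view to measure.

Run:
```python
from plan import *
import pickle
s=vision.camera("scene"); pickle.dump(s,open("s5.pkl","wb")); save(s,"pics/s5.png",(215,190,325,270),7.2)
```

```text
(no output)
```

View pics/s5.png

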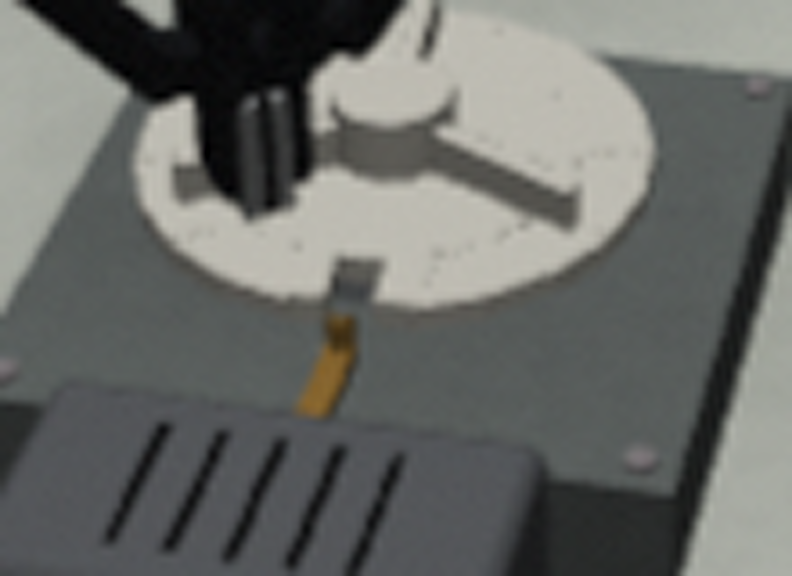

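Run:
```python
from plan import *
import pickle
s=pickle.load(open("s5.pkl","rb"))
P=lambda a,b,z: w(s,215+a/7.2,190+b/7.2,z)
b=P(394,95,86); print("boss",b)
sc=[P(758,87,40),P(641,459,40),P(6,370,40)]
print("screws",[q.round(1) for q in sc]," mid diag",((sc[0]+sc[2])/2).round(1))
C0=((sc[0]+sc[2])/2)[:2]
e=sc[1]-sc[0]; print("deck yaw",np.arctan2(e[1],e[0]), "from front", np.arctan2(*(sc[2]-sc[1])[[1,0]])-np.pi/2)
for c in (C0,b[:2]):
  for n,q,z in [("bar near",(342,352),45),("bar far",(314,413),45),("notch in",(361,260),66),("in L",(337,259),66),("in R",(384,262),66),("mouth R",(369,307),66),("mouth L",(330,299),66),("rib+ end",(577,192),80),]:
    d=P(*q,z)[:2]-c; print(n,np.hypot(*d).round(1),np.arctan2(d[1],d[0]).round(3))
```

```text
boss [587.49539979  17.94400218  86.        ]
screws [array([498.8, 103.6,  40. ]), array([668.6,  99.7,  40. ]), array([664.9, -69.4,  40. ])]  mid diag [581.9  17.1  40. ]
deck yaw -0.02274623032105917 from front -3.16333784727761
bar near 65.2 -0.002
bar far 90.6 -0.011
notch in 52.7 0.051
in L 53.5 -0.066
in R 53.1 0.166
mouth R 72.1 0.133
mouth L 70.1 -0.015
rib+ end 64.1 1.053
bar near 59.6 -0.017
bar far 85.0 -0.022
notch in 47.0 0.039
in L 47.9 -0.092
in R 47.4 0.168
mouth R 66.4 0.131
mouth L 64.5 -0.03
rib+ end 60.7 1.127
```

Emit:
{"op": "carry_out", "data": {
  "moves": "-0.0009 -0.0013 0 0 0 -0.05 1; -0.0018 -0.0025 0 0 0 -0.1 1; -0.0018 -0.0025 0 0 0 -0.1 1; 0.002 0 0 0 0 -0.1 1; 0.0038 0.0011 0 0 0 -0.1 1"
}}

```text
time_s: 4.93
ee_pos: [620.1, -10.2, 91.8]
orientation: [-3.141, 0.001, 0.57]
ft_force: [0.2, 0.3, 0.6]
gripper_width: -0.0
grasp_force: 0.0
```

Emit:
{"op": "carry_out", "data": {
  "moves": "0 0 0.02 0 0 0 1; 0 0 0.06 0 0 0 1; 0 -0.05 0.08 0 0 0 1; 0 -0.1 0.09 0 0 0 1; 0 -0.14 0.1 0 0 0 1"
}}

```text
time_s: 5.35
ee_pos: [620.4, -117.7, 168.4]
orientation: [3.14, -0.0, 0.57]
ft_force: [0.1, 0.2, 0.5]
gripper_width: 0.1
grasp_force: 0.0
```

Emit:
{"op": "carry_out", "data": {
  "moves": "0 -0.05 0 0 0 0 1; 0 -0.1 0 0 0 0 1; 0 -0.15 0 0 0 0 1; 0 -0.19 0 0 0 0 1; 0 -0.2 0 0 0 0 1"
}}

```text
time_s: 5.77
ee_pos: [617.7, -272.9, 167.2]
orientation: [3.138, 0.004, 0.562]
ft_force: [-1.7, -0.5, -0.4]
gripper_width: -0.1
grasp_force: 0.0
```

Run:
```python
from plan import *
import pickle
t=vision.camera("top"); pickle.dump(t,open("t6.pkl","wb")); save(t,"pics/t6.png",(242,140,362,230),6.5)
e=env.read_state(); print(e["ee_pos"],e["orientation"],e["ft_force"])
```

```text
[ 618.03378129 -271.82959175  167.05823494] [3.13897716 0.00329158 0.56213783] [-0.05671005 -1.22866403  1.1420482 ]
```

View pics/t6.png

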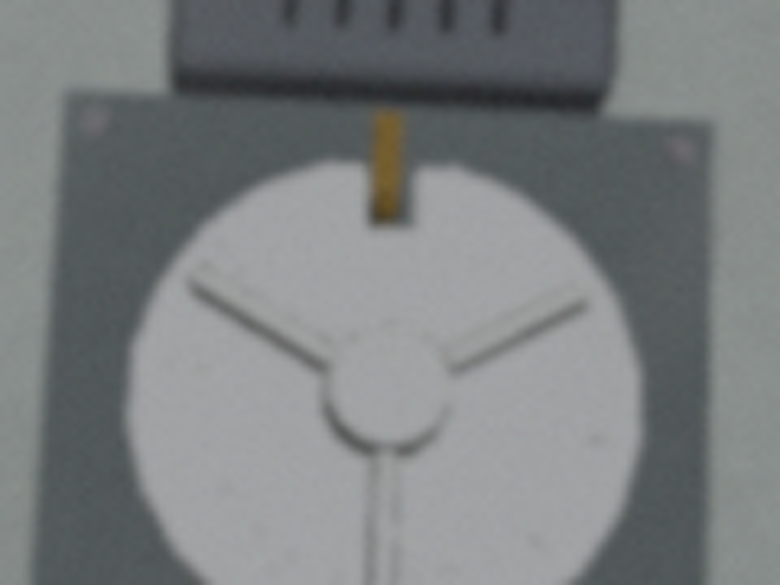

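The notch (x 367–412 in the crop, centre about 389.5) now frames the brass pin (x 371–401, centre about 386). I'll check this with the height difference included.

Run:
```python
from plan import *
import pickle
t=pickle.load(open("t6.pkl","rb"))
P=lambda a,b,z: w(t,242+a/6.5,140+b/6.5,z)
c=np.array([580.5,16.4])
for n,q,z in [("nL",(367,195),66),("nR",(412,195),66),("pinL",(370.5,200),55),("pinR",(401.5,200),55),("bar",(389,140),45),("boss",(389,385),86),("ribL",(193,275),80),("ribR",(585,300),80)]:
    p=P(*q,z); d=p[:2]-c; print(n,p.round(1),np.hypot(*d).round(1),np.arctan2(d[1],d[0]).round(3))
```

```text
nL [639.   21.4  66. ] 58.7 0.085
nR [639.4   8.8  66. ] 59.3 -0.128
pinL [641.1  19.8  55. ] 60.6 0.056
pinR [641.3  11.   55. ] 61.1 -0.088
bar [662.5  14.3  45. ] 82.0 -0.026
boss [580.   15.5  86. ] 1.0 -2.131
ribL [610.4  68.8  80. ] 60.3 1.052
ribR [606.6 -37.4  80. ] 59.8 -1.119
```

Emit:
{"op": "carry_out", "data": {
  "moves": "0 0 0 0 0 0 1; -0.007 0.05 0 0 0 0 1; -0.014 0.1 0 0 0 0 1; -0.021 0.15 0 0 0 0 1; -0.028 0.2 0 0 0 0 1"
}}

```text
time_s: 6.23
ee_pos: [599.0, -110.4, 166.7]
orientation: [-3.14, -0.0, 0.573]
ft_force: [0.3, 1.0, 0.1]
gripper_width: -0.1
grasp_force: 0.0
```

Emit:
{"op": "carry_out", "data": {
  "moves": "-0.007 0.05 0 0 0 0 1; -0.014 0.1 0 0 0 0 1; -0.021 0.15 0 0 0 0 1; -0.0253 0.1752 0 0 0 0 1; -0.0253 0.1752 0 0 0 0 1"
}}

```text
time_s: 6.65
ee_pos: [579.1, 26.9, 166.6]
orientation: [-3.137, -0.001, 0.584]
ft_force: [0.1, 1.3, 0.1]
gripper_width: -0.1
grasp_force: 0.0
```

Emit:
{"op": "carry_out", "data": {
  "moves": "0 0 -0.02 0 0 0 1; 0 0 -0.04 0 0 0 1; 0 0 -0.05 0 0 0 1; 0 0 -0.05 0 0 0 1; 0 0 -0.05 0 0 0 1"
}}

```text
time_s: 7.07
ee_pos: [580.0, 16.8, 129.5]
orientation: [-3.141, 0.001, 0.571]
ft_force: [0.4, -0.3, -0.8]
gripper_width: -0.0
grasp_force: 0.0
```

Emit:
{"op": "carry_out", "data": {
  "moves": "0 0 -0.01 0 0 0 1; 0 0 -0.02 0 0 0 1; 0 0 -0.026 0 0 0 1; 0 0 -0.03 0 0 0 1; 0 0 -0.032 0 0 0 1"
}}

```text
time_s: 7.48
ee_pos: [580.1, 16.1, 105.4]
orientation: [-3.141, 0.001, 0.57]
ft_force: [-1.7, 0.3, 4.7]
gripper_width: 0.2
grasp_force: 1.9
```

Emit:
{"op": "carry_out", "data": {
  "moves": "0 0 -0.002 0 0 0 1; 0 0 -0.004 0 0 0 1; 0 0 -0.006 0 0 0 1; 0 0 -0.008 0 0 0 1; 0 0 -0.008 0 0 0 1"
}}

```text
time_s: 7.9
ee_pos: [580.4, 16.1, 99.3]
orientation: [3.141, 0.0, 0.57]
ft_force: [-0.3, -0.1, 0.5]
gripper_width: -0.2
grasp_force: 0.0
```

It has gone more than 3 mm at about 5 N, so the pin is in the notch. I'll press on slowly.

Emit:
{"op": "carry_out", "data": {
  "moves": "0 0 -0.001 0 0 0 1; 0 0 -0.002 0 0 0 1; 0 0 -0.003 0 0 0 1; 0 0 -0.004 0 0 0 1; 0 0 -0.005 0 0 0 1"
}}

```text
time_s: 8.32
ee_pos: [580.6, 16.1, 96.1]
orientation: [3.141, -0.0, 0.57]
ft_force: [-3.1, -0.3, 11.1]
gripper_width: -0.1
grasp_force: 5.4
```

Emit:
{"op": "carry_out", "data": {
  "moves": "0 0 -0.001 0 0 0 1; 0 0 -0.002 0 0 0 1; 0 0 -0.0025 0 0 0 1; 0 0 -0.0025 0 0 0 1; 0 0 -0.0025 0 0 0 1"
}}

```text
time_s: 8.73
ee_pos: [580.6, 16.0, 96.0]
orientation: [-3.141, -0.001, 0.57]
ft_force: [-7.1, -0.0, 17.4]
gripper_width: -0.1
grasp_force: 8.6
```

The plate has bottomed: TCP z is 96.0, so the boss is at 74, the home height, and the force has risen to 17 N. I'll let go straight up, move clear and look.

Emit:
{"op": "carry_out", "data": {
  "moves": "0 0 0.005 0 0 0 1; 0 0 0.02 0 0 0 1; 0 0 0.05 0 0 0 1; 0 0 0.09 0 0 0 1; 0 0 0.11 0 0 0 1"
}}

```text
time_s: 9.15
ee_pos: [581.8, 15.8, 179.6]
orientation: [3.139, -0.003, 0.569]
ft_force: [0.2, -0.8, -0.3]
gripper_width: -0.2
grasp_force: 0.0
```

Emit:
{"op": "carry_out", "data": {
  "moves": "0 -0.05 0 0 0 0 1; 0 -0.1 0 0 0 0 1; 0 -0.15 0 0 0 0 1; 0 -0.2 0 0 0 0 1; 0 -0.25 0 0 0 0 1"
}}

```text
time_s: 9.57
ee_pos: [580.5, -172.9, 177.0]
orientation: [3.141, -0.001, 0.571]
ft_force: [0.3, 0.0, -0.8]
gripper_width: -0.1
grasp_force: 0.0
```

Emit:
{"op": "carry_out", "data": {
  "moves": "0 -0.05 0 0 0 0 1; 0 -0.08 0 0 0 0 1; 0 -0.09 0 0 0 0 1; 0 -0.09 0 0 0 0 1; 0 -0.09 0 0 0 0 1"
}}

```text
time_s: 9.98
ee_pos: [580.7, -237.9, 176.3]
orientation: [-3.141, -0.0, 0.57]
ft_force: [0.9, 1.0, -0.7]
gripper_width: 0.1
grasp_force: 0.0
```

Run:
```python
from plan import *
t=vision.camera("top"); save(t,"pics/t7.png",(195,105,415,270),3.6)
for u,v in [(301,199),(280,225),(320,225),(325,180),(285,175),(262,165),(222,160),(218,206),(392,198)]: print(u,v,w(t,u,v).round(1))
m=[np.median([w(t,u+i,v+j)[2] for i in range(-4,5) for j in range(-4,5)]) for u,v in [(301,199),(280,222),(320,222),(301,178),(340,250)]]; print(np.round(m,1))
```

```text
301 199 [583.3  16.3  73.6]
280 225 [539.   51.9  54.4]
320 225 [541.3 -19.7  53.9]
325 180 [626.  -28.6  51.2]
285 175 [632.8  45.3  53. ]
262 165 [655.3  89.   39.5]
222 160 [659.6 163.7  48.9]
218 206 [570.  164.7  55.9]
392 198 [ 595.  -150.    53.7]
[73.5 53.3 53.2 52.9 39.8]
```

View pics/t7.png

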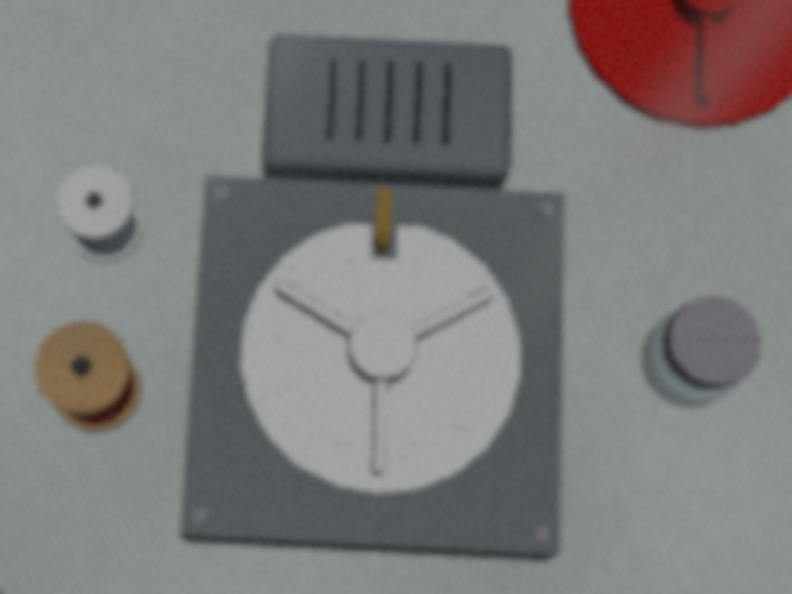

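The pin is through the notch at crop (385,240). The plate lies level, with the boss at 73.5 and the top face at about 53, against 74 and 54 expected. The spools and jar have not moved, so I'm handing in.

```bash
python3 -c "
from station import env
print(env.close_job())"
```

```text
the job is handed in; nothing more can be done
None
```

The white plate's notch is over the drive pin and the plate is pressed fully home. The gripper is clear, the spools and jar are where they stood, and the job was handed in at about 10 s.

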